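# Raise and extend the power-cut lamp's arm and hold it

## Task

Get the power-cut lamp ready: lift its folded arm up out of the sprung catch to a slope of 20 to 30 degrees, then squeeze the button on its grip block and pull the sliding section all the way out along the arm, past the first stop to the second. Finish still holding the grip block there, because the hinge is slack and I have yet to tighten its wing nut; leave the other things on the shelf where they are.

Things in the scene. Friction and masses are not known exactly. Their poses are not given: they have to be found in the camera images.
- lamp: rechargeable power-cut lamp, its white flat battery base 330 x 110 x 45 mm standing firmly on the shelf (it does not shift). Origin: centre of the base's underside. Its x axis runs along the folded arm, from the hinge towards the lamp head; z is up.
- hinge (a point): centre of the arm's hinge (a grey fork with a steel wing nut), 92 mm above the shelf, 120 mm from the base's centre towards -x of the lamp. The hinge axis is level and runs across the arm (lamp y). The hinge is slack: let go, the raised arm drops back.
- catch (a point): middle of the grey sprung catch in which the folded arm is parked, 105 mm from the hinge, on the arm's axis, 92 mm above the shelf: two 18 mm long prongs stand on either side of the arm's 20 mm tube and their lips close over it, reaching 15 mm above its axis. Lifting the arm at the grip block pushes them apart, at about 10 N; once the arm is raised by 0.18 rad it is clear of them.
- grip (a point): centre of the grey grip block on the sliding section, 62 mm long along the arm, 26 mm wide, 26 mm high. At the start 185 mm from the hinge and level with it, 92 mm above the shelf, 47 mm above the base's top; nothing stands beside it within 45 mm. Its x axis points along the arm away from the hinge, its y axis across the arm. Pinching it across its middle presses the button in.
- head (a point): centre of the flat white LED head, 92 x 72 x 14 mm, fixed 85 mm beyond the grip block on the same sliding section.
- mast (a joint): angle of the arm above level: 0 parked in the catch, positive raised, end stop at 1.3 rad. The arm and head weigh about 0.25 kg.
- ext (a joint): how far the sliding section (grip block and head) is pulled out along the arm: 0 right in (locked), 0.055 m first stop, 0.110 m second stop, which is also the end of its travel. Sliding takes about 2 N while the button is in; with the button out the section is locked at any of the three places.
- release (a joint): travel of the release button, black rubber, 26 mm long, 15 mm high, in the middle of the grip block's +y side (the other side is plain), 6.5 mm proud: 0 out (locks), 0.0055 m fully in; it frees the slide from about 0.0045 m on. Fully in takes 5 N.
- timer: grey plug timer with a round dial, 58 x 66 mm, 50 mm high, lying on its back; origin under its centre. Bystander.
- garlic_keeper: white ceramic garlic keeper with lid, 96 mm across, 106 mm high; origin under its centre. Bystander.
- jar: beige plastic screw jar, 82 mm across, 108 mm high; origin under its centre. Bystander.
- whisk: steel balloon whisk lying along its x axis, 265 mm long, 48 mm across, origin at its middle, on the shelf. Bystander.
- pestle: wooden pestle lying along its x axis, 166 mm long, 38 mm across; origin under its middle. Bystander.
- mortar: brass mortar, 96 mm across, 88 mm high; origin under its centre. Bystander.
- tea_glass: clear tea glass, 62 mm across, 88 mm high; origin under its centre. Bystander.
- tea_tin: square metal tea tin, 77 mm wide, 111 mm high; origin under its centre. Bystander.

How it is judged:
By the outcome, as a careful person would: the job done as asked, in the order asked, and still so for the second after the job is handed in, while the arm keeps its last pose, push and grip.
It also fails if it takes over 35 s, if anything falls off the work surface, if the arm or the gripper's body presses on something with over 40 N, if the wrist force passes 120 N, or if a joint passes its speed limit or range.

## Robot

A 6-joint arm with a two-finger parallel gripper is mounted at the origin on the work surface. World frame = base frame: x ahead of the robot, y to its left, z up, the work surface at z = 0. Lengths are in m, angles in rad, forces in N, time in s.
With the tool pointing down it reaches from about 0.25 to 0.8 m from the base axis. Payload 8.5 kg.
Tool frame: the origin (TCP) lies on the mounting face of the last link; the fingertips stand 173 mm ahead of it and the grasp point (between the pads) lies 155 mm ahead of it; z points along the fingers, y is the line along which they close (so a half turn about z gives the same grasp; the last joint's range is limited). The gripper opens to 85 mm and grips with 20 to 120 N. Pads are 22 mm wide; open, the fingers measure 114 mm over their backs; the gripper's body (76 mm by 85 mm) begins 54 mm behind the grasp point. The pads swing forward as they close: fully open they stand 13 mm farther back than shut.
Start: joints at [-1.268, 0.238, -0.013, 1.319, 0, 1.571], TCP at [0.157, -0.501, 0.405] pointing down, gripper open.
Joint ranges: [-2.66, 2.66], [-1.03, 1.9], [-1.14, 1.46], [-1.82, 2.27], [-1.45, 1.34], [-3.14, 3.14]. Speed limits (rad/s): [2.22, 2.22, 2.79, 3.14, 3.14, 3.14].

## Interface

Orientations are given as a unit quaternion [x, y, z, w].
In Python, from plant import monitor, viewer, order gives the robot as it stands.
- The arm moves only by the tool servo_tool, never from a script. Its argument "increments" is a list of rows, each a list of 3 entries, a list of its own where there are three numbers: the shift along the tool's x, y, z each as a share of 120 mm, from -1 to 1, then the turn about the tool's z as a share of pi rad, from -1 to 1, then the closure, from 0 (fully open) to 1 (shut). A call has exactly 5 rows; each row shifts and turns the commanded pose from where the row before left it, along the tool's axes as they then stand; what a row does not reach is not made up. A row lasts 1/12 s, in which the tool goes at most 41.7 mm and 7.16 degrees, less where a joint would pass 70% of its speed; a pose out of reach is approached as far as the arm can. A call with a number of a shift or a turn outside -1 to 1 is refused whole. A call with a gripper value outside its range is refused whole. The fingers move at their own pace and stop on an object; the grip force is fixed at half the most. Time passes only in rows, so rows that do not move let the fingers close, or fill a call up. It gives the time, the measured TCP pose, the force, the opening and the grip force at its end, in the units of the state.
- monitor.read_state(): the state, without advancing time (a new reading comes with each control period).
- viewer.capture(name): name is "scene" or "top" or "wrist"; returns a dict with "frame" (400x640x3 uint8, red, green, blue), "fx", "fy", "cx", "cy" (pixels), "dist" ([k1, k2, p1, p2, k3] as OpenCV has them; the pictures are not rectified), "origin" and "orientation" of the camera in the world. Camera axes: x right, y down, z forward; pixel columns grow to the right and rows downward; lengths in m; the calibration is good to about 2 mm. A picture is of the moment at which its call begins. There is no depth.
- order.hand_in(): hands the job in; it is judged then, once.
The state is a dict: "clock": time; "q": joint angles; "joint_vel": joint speeds; "tau": joint torques, N m; "eef_pos": TCP position; "tcp_rot": TCP orientation; "contact_force": force on the tool from outside, world axes, zero at the start; "wrist_torque": the same for the moment, N m; "width": opening from 0.0 (shut) to 1.0 (fully open); "grip_force": force on a finger pad.
Only numpy, scipy, OpenCV 4.12 (cv2) and the standard library are available. Lean on these libraries where they do the work, as an engineer would, in place of code of your own. Each camera call takes 0.05 s, during which the arm holds its last target. There are 200 camera calls.

## Working session

There is one attempt and no reset: what is moved stays moved. The work goes in short steps, Python scripts to look and compute and a tool call to move; the robot and the scene stay as the last step left them, time stands still between calls to the robot, and variables do not carry over. Pictures are saved under pics/ and viewed, at most 10 in all, crops included, and the job is handed in when it is done.

Besides the shell and the picture viewer there is one more tool, called after "Emit:" as name([rows], argument=value, ...), one row to a line, values as JSON. servo_tool: Moves the arm, as the interface text tells. Shift numbers are shares of 120 mm and turn numbers shares of pi rad, none past 1 either way. Its arguments: {"type":"object","properties":{"increments":{"type":"array","items":{"type":"array"}}},"required":["increments"]}

```bash
mkdir -p pics; ls; python3 - <<'E'
from plant import monitor, viewer
import cv2,numpy as np
s=monitor.read_state();print({k:np.round(v,3).tolist() for k,v in s.items()})
for n in("scene","top"):
    c=viewer.capture(n);cv2.imwrite(f"pics/{n}0.png",c["frame"][:,:,::-1])
    print({k:(np.round(v,4).tolist()) for k,v in c.items() if k!="frame"})
E
```

```text
pics
{'clock': 0.0, 'q': [-1.268, 0.239, -0.014, 1.319, -0.0, 1.571], 'joint_vel': [0.001, -0.001, 0.001, 0.001, 0.0, -0.001], 'tau': [-0.0, -53.877, 34.644, 0.018, -0.0, -0.0], 'eef_pos': [0.156, -0.501, 0.404], 'tcp_rot': [0.989, 0.151, -0.0, -0.001], 'contact_force': [-0.519, 0.08, -0.11], 'wrist_torque': [-0.021, -0.022, -0.025], 'grip_force': 0.0, 'width': 1.002}
{'fx': 425.7426, 'fy': 425.7426, 'cx': 322.3752, 'cy': 201.6188, 'dist': [-0.0414, 0.0, 0.0, 0.0, 0.0], 'origin': [1.0353, 0.7945, 0.7477], 'orientation': [0.2334, 0.8565, -0.4426, -0.1268]}
{'fx': 494.5808, 'fy': 494.5808, 'cx': 313.5505, 'cy': 201.4732, 'dist': [-0.0951, 0.0, 0.0, 0.0, 0.0], 'origin': [0.3194, -0.0231, 1.4829], 'orientation': [-0.7039, 0.7049, -0.0647, 0.0587]}
```

View pics/top0.png

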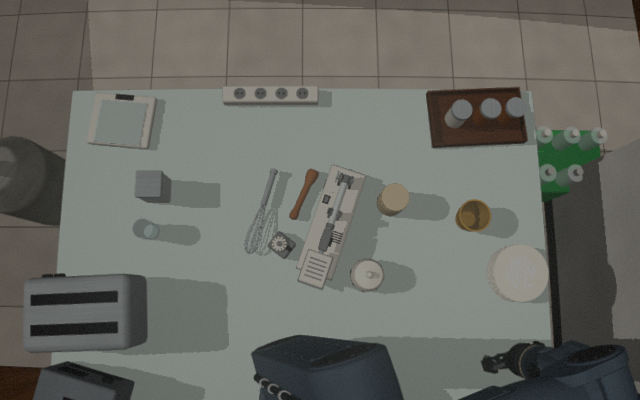

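View pics/scene0.png

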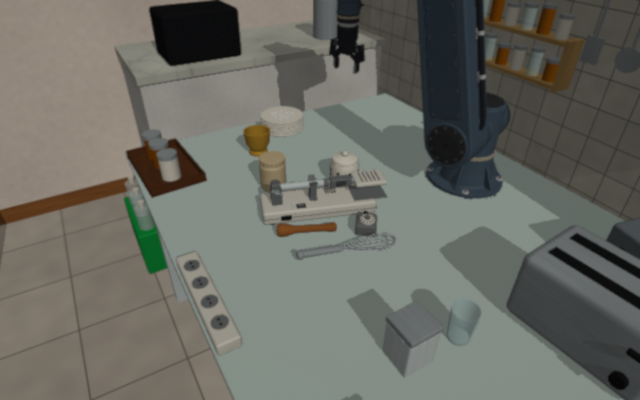

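```bash
cat > h.py <<'E'
import numpy as np,cv2
from scipy.spatial.transform import Rotation as R
def ray(c,uv):
    K=np.array([[c["fx"],0,c["cx"]],[0,c["fy"],c["cy"]],[0,0,1]])
    p=cv2.undistortPoints(np.array(uv,float).reshape(-1,1,2),K,np.array(c["dist"],float))[:,0]
    d=R.from_quat(c["orientation"]).apply(np.c_[p,np.ones(len(p))])
    return np.array(c["origin"]),d
def plane(c,uv,z):
    o,d=ray(c,uv);return o+d*((z-o[2])/d[:,2])[:,None]
E
python3 - <<'E'
import cv2,numpy as np
a=cv2.imread("pics/top0.png")[155:300,230:420];b=cv2.imread("pics/scene0.png")[140:240,240:410]
a=cv2.resize(a,None,fx=4,fy=4,interpolation=cv2.INTER_CUBIC);cv2.imwrite("pics/topc.png",a)
cv2.imwrite("pics/scenec.png",cv2.resize(b,None,fx=4.5,fy=4.5,interpolation=cv2.INTER_CUBIC))
E
```

```text
(no output)
```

View pics/topc.png

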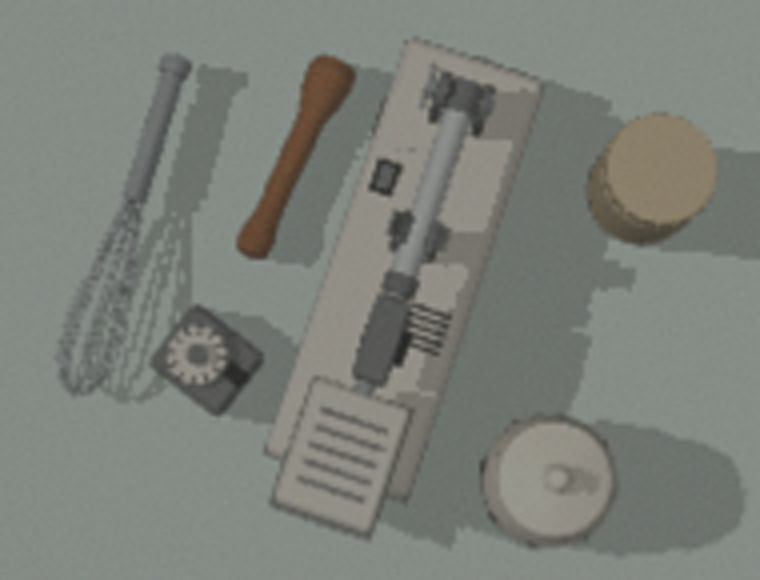

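View pics/scenec.png

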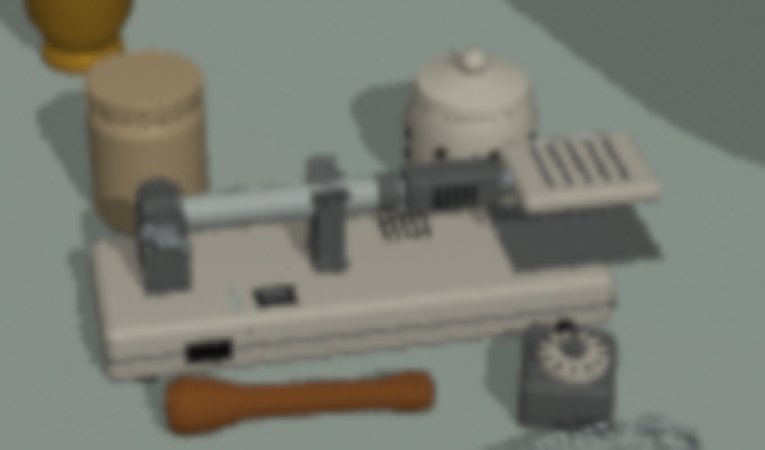

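The top crop shows the grip block around (383,340) with the black button on its image-right side, the head at (342,457), hinge at (462,100), and the keeper at (548,480). The scene crop confirms the arm is parked in its catch, with the head end towards the robot.

```bash
python3 - <<'E'
from h import *
from plant import monitor,viewer
c=viewer.capture("top")
f=lambda P:(np.array(P)+.5)/4-.5+np.array([230,155])
b=plane(c,f([(410,40),(540,85),(270,452),(405,497)]),.045)
print("base corners",b.round(4).tolist(), "centre",b.mean(0).round(4))
h=plane(c,f([(313,377),(413,408),(372,537),(272,503)]),.099);print("head",h.mean(0).round(4))
g=plane(c,f([(383,300),(355,372),(412,305),(385,385)]),.105);print("gripquad",g.mean(0).round(4),g.round(4).tolist())
t=plane(c,f([(455,120),(410,265)]),.102);print("tube",t.round(4).tolist())
# fit yaw + position
ys=[b[2]-b[0],b[3]-b[1],h.mean(0)-g.mean(0),t[1]-t[0],h[3]-h[0],h[2]-h[1]]
print("yaws",[round(np.degrees(np.arctan2(v[1],v[0])),2) for v in ys])
print("edge lens",np.linalg.norm(b[2]-b[0]),np.linalg.norm(b[1]-b[0]))
k=plane(c,f([(548,480)]),.09);print("keeper~",k.round(3)); print("jar",plane(c,f([(662,165)]),.108).round(3),"timer",plane(c,f([(205,360)]),.04).round(3))
o=c["origin"]
s=monitor.read_state();print(R.from_quat(s["tcp_rot"]).as_matrix().round(3))
# two-view check of grip: scene crop pixel of block middle (455,187)
s=viewer.capture("scene")
o1,d1=ray(c,f([(383,340)]));o2,d2=ray(s,(np.array([(455,180)])+.5)/4.5-.5+[240,140])
A=np.c_[d1[0],-d2[0]];x=np.linalg.lstsq(A,np.array(o2)-o1,rcond=None)[0]
print("tri",(o1+x[0]*d1[0]).round(4),(o2+x[1]*d2[0]).round(4))
E
```

```text
base corners [[0.6854, -0.0915, 0.045], [0.6508, -0.1883, 0.045], [0.3793, 0.0123, 0.045], [0.3469, -0.085, 0.045]] centre [ 0.5156 -0.0881  0.045 ]
head [ 0.3743 -0.0395  0.099 ]
gripquad [ 0.4542 -0.0684  0.105 ] [[0.4826, -0.068, 0.105], [0.4322, -0.0482, 0.105], [0.479, -0.0883, 0.105], [0.4231, -0.0691, 0.105]]
tube [[0.6121, -0.1204, 0.102], [0.5077, -0.0873, 0.102]]
yaws [np.float64(161.27), np.float64(161.23), np.float64(160.09), np.float64(162.42), np.float64(161.96), np.float64(161.91)]
edge lens 0.32313007834943874 0.10277991085378727
keeper~ [[ 0.357 -0.183  0.09 ]]
jar [[ 0.578 -0.267  0.108]] timer [[0.446 0.06  0.04 ]]
[[ 0.955  0.298 -0.   ]
 [ 0.298 -0.955  0.001]
 [-0.    -0.001 -1.   ]]
tri [ 0.4555 -0.0682  0.0949] [ 0.4527 -0.066   0.0945]
```

Emit:
servo_tool([
  [[0.26, -0.2, 0], 0, 0],
  [[0.26, -0.2, 0], 0, 0],
  [[0.26, -0.2, 0], 0, 0],
  [[0.26, -0.2, 0], 0, 0],
  [[0, 0, 0], 0.02, 0],
])

```text
clock: 0.62
eef_pos: [0.2491, -0.3678, 0.4048]
tcp_rot: [0.993, 0.122, 0.0, -0.001]
contact_force: [0.2, -1.2, 0.0]
width: 1.001
grip_force: 0.0
```

```bash
cat > w.py <<'E'
from h import *
from plant import monitor
import sys
U=np.array([-.948,.317,0]);G=np.array([.454,-.0675,0])
def rep(target):
    s=monitor.read_state();M=R.from_quat(s["tcp_rot"]).as_matrix();p=np.array(s["eef_pos"])
    ya=np.degrees(np.arctan2(M[1,1],M[0,1]))
    print("t",s["clock"],"q",np.round(s["q"],3),"pos",p.round(4),"yang",ya.round(2),"F",np.round(s["contact_force"],1),"w",round(s["width"],3),"gf",round(s["grip_force"],1))
    print("shift mm in tool",(M.T@(np.array(target)-p)*1000).round(1),"shares",(M.T@(np.array(target)-p)/.12).round(3))
if __name__=="__main__": rep([float(a) for a in sys.argv[1:4]])
E
python3 w.py .454 -.0675 .405
```

```text
t 0.6167 q [-0.976  0.1   -0.185  1.287  0.002  1.921] pos [ 0.2491 -0.3678  0.4048] yang -75.97 F [ 0.2 -1.2  0. ] w 1.001 gf 0.0
shift mm in tool [ 271.5 -241.7    0.6] shares [ 2.263 -2.014  0.005]
```

Emit:
servo_tool([
  [[0.25, -0.222, 0], 0, 0],
  [[0.25, -0.222, 0], 0, 0],
  [[0.25, -0.222, 0], 0, 0],
  [[0.25, -0.222, 0], 0, 0],
  [[0.25, -0.222, 0], 0, 0],
])

```text
clock: 1.03
eef_pos: [0.3616, -0.2055, 0.4048]
tcp_rot: [0.993, 0.119, 0.0, 0.0]
contact_force: [0.6, -0.4, 0.2]
width: 0.997
grip_force: 0.0
```

Emit:
servo_tool([
  [[0.25, -0.222, 0], 0, 0],
  [[0.25, -0.222, 0], 0, 0],
  [[0.25, -0.222, 0], 0, 0],
  [[0.25, -0.222, 0], 0, 0],
  [[0, 0, 0], -0.039, 0],
])

```text
clock: 1.45
eef_pos: [0.4553, -0.0705, 0.4044]
tcp_rot: [0.984, 0.179, 0.001, -0.001]
contact_force: [-2.0, -1.3, -0.8]
width: 1.0
grip_force: 0.0
```

Emit:
servo_tool([
  [[0, 0, 0], -0.039, 0],
  [[0, 0, 0], -0.039, 0],
  [[0, 0, 0], -0.039, 0],
  [[0, 0, 0], -0.039, 0],
  [[0, 0, 0], -0.039, 0],
])

```text
clock: 1.87
eef_pos: [0.4523, -0.075, 0.4045]
tcp_rot: [0.882, 0.471, -0.0, -0.0]
contact_force: [0.4, 0.8, -0.2]
width: 1.002
grip_force: 0.0
```

Emit:
servo_tool([
  [[0, 0, 0], -0.039, 0],
  [[0, 0, 0], -0.039, 0],
  [[0, 0, 0], -0.039, 0],
  [[0, 0, 0], -0.039, 0],
  [[0, 0, 0], -0.039, 0],
])

```text
clock: 2.28
eef_pos: [0.4523, -0.0752, 0.4046]
tcp_rot: [0.699, 0.715, -0.0, -0.0]
contact_force: [-0.2, 1.1, -0.5]
width: 1.002
grip_force: 0.0
```

Emit:
servo_tool([
  [[0, 0, 0], -0.039, 0],
  [[0, 0, 0], -0.039, 0],
  [[0, 0, 0], -0.039, 0],
  [[0, 0, 0], -0.039, 0],
  [[0, 0, 0], -0.039, 0],
])

```text
clock: 2.7
eef_pos: [0.4523, -0.0752, 0.4046]
tcp_rot: [0.451, 0.893, -0.0, -0.0]
contact_force: [-0.8, -0.2, 0.6]
width: 0.998
grip_force: 0.0
```

Emit:
servo_tool([
  [[0, 0, 0], -0.039, 0],
  [[0, 0, 0], -0.039, 0],
  [[0, 0, 0], -0.039, 0],
  [[0, 0, 0], -0.039, 0],
  [[0, 0, 0], -0.039, 0],
])

```text
clock: 3.12
eef_pos: [0.4522, -0.0752, 0.4046]
tcp_rot: [0.161, 0.987, 0.0, -0.0]
contact_force: [0.6, -0.5, 0.5]
width: 1.002
grip_force: 0.0
```

```bash
python3 w.py .454 -.0675 .405; python3 - <<'E'
from plant import viewer
import cv2,numpy as np
c=viewer.capture("wrist");cv2.imwrite("pics/w1.png",c["frame"][:,:,::-1]);np.save("w1.npy",{k:v for k,v in c.items() if k!="frame"},allow_pickle=True)
E
```

```text
t 3.1167 q [-0.165  0.124 -0.158  1.289  0.     0.158] pos [ 0.4522 -0.0752  0.4046] yang 71.51 F [ 0.6 -0.5  0.5] w 1.002 gf 0.0
shift mm in tool [ 0.8  7.9 -0.4] shares [ 0.006  0.065 -0.003]
```

View pics/w1.png

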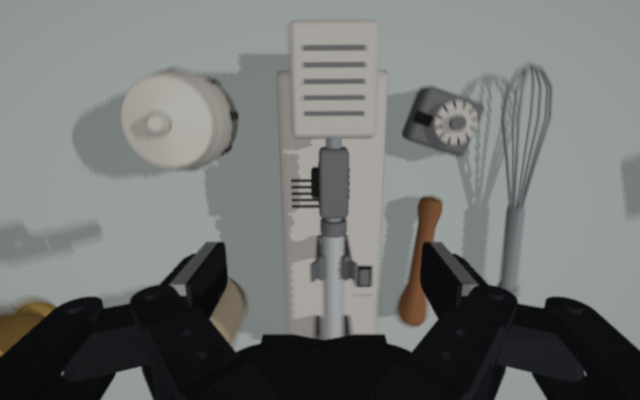

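The wrist view shows the grip block upright with its top face spanning about (320–348, 148–218). The button is at (316,183), the head at (335,80) and the tube at (332,280), so the yaw is nearly aligned.

```bash
python3 - <<'E'
from h import *
c=np.load("w1.npy",allow_pickle=True).item()
print(c["origin"])
g=plane(c,[(334,183)],.105)[0];hd=plane(c,[(335.5,78)],.099)[0];t=plane(c,[(332,245),(331,325)],.102)
hc=plane(c,[(292,20),(380,22),(375,137),(294,135)],.099)
print("grip",g.round(4),"head",hc.mean(0).round(4),"sz",np.linalg.norm(hc[1]-hc[0]),np.linalg.norm(hc[3]-hc[0]),"button",plane(c,[(316,183)],.092).round(4),"ends",plane(c,[(334,148),(334,218)],.105).round(4).tolist())
for v in(hc.mean(0)-g,t[0]-t[1],hc[1]-hc[2]+hc[0]-hc[3],hc.mean(0)-t[1]):print(np.degrees(np.arctan2(v[1],v[0])).round(2))
print("tube",t.round(4).tolist())
E
python3 w.py .454 -.0675 .25
```

```text
[ 0.38908129 -0.05382208  0.37329708]
grip [ 0.4524 -0.0653  0.105 ] head [ 0.374  -0.0387  0.099 ] sz 0.0676033622666683 0.08713276548319757 button [[ 0.4503 -0.0812  0.092 ]] ends [[0.424, -0.0561, 0.105], [0.4824, -0.0751, 0.105]]
161.24
161.3
161.33
161.04
tube [[0.5076, -0.085, 0.102], [0.5877, -0.1121, 0.102]]
t 3.1667 q [-0.165  0.124 -0.158  1.289  0.     0.149] pos [ 0.4523 -0.0752  0.4046] yang 72.04 F [-0.2  0.5 -0.2] w 0.996 gf 0.0
shift mm in tool [  0.7   7.8 154.6] shares [0.005 0.065 1.288]
```

Emit:
servo_tool([
  [[0.013, 0.073, 0], 0.004, 0],
  [[0, 0, 0.33], 0, 0],
  [[0, 0, 0.33], 0, 0],
  [[0, 0, 0.33], 0, 0],
  [[0, 0, 0.2], 0, 0],
])

```text
clock: 3.58
eef_pos: [0.4523, -0.0661, 0.2588]
tcp_rot: [0.171, 0.985, -0.0, -0.002]
contact_force: [0.0, 0.5, -0.6]
width: 0.999
grip_force: 0.0
```

Emit:
servo_tool([
  [[0, 0, 0.13], 0, 0],
  [[0, 0, 0], 0, 0],
  [[0, 0, 0], 0, 0],
  [[0, 0, 0], 0, 0],
  [[0, 0, 0], 0, 0],
])

```text
clock: 4.0
eef_pos: [0.4543, -0.0665, 0.2476]
tcp_rot: [0.17, 0.985, 0.0, 0.001]
contact_force: [0.8, 0.3, 0.5]
width: 0.998
grip_force: 0.0
```

```bash
python3 w.py .4535 -.0663 .246; python3 - <<'E'
from plant import viewer
import cv2,numpy as np
c=viewer.capture("wrist")["frame"][:,:,::-1];s=viewer.capture("scene")["frame"][100:250,220:430,::-1]
cv2.imwrite("pics/w2.png",np.vstack([cv2.resize(c,(480,300)),cv2.resize(s,(480,300),interpolation=cv2.INTER_CUBIC)]))
E
```

```text
t 4.0 q [-0.145  0.24  -0.445  0.884  0.     0.197] pos [ 0.4543 -0.0665  0.2476] yang 70.4 F [0.8 0.3 0.5] w 0.998 gf 0.0
shift mm in tool [ 0.8 -0.1  1.6] shares [ 0.007 -0.001  0.014]
```

View pics/w2.png

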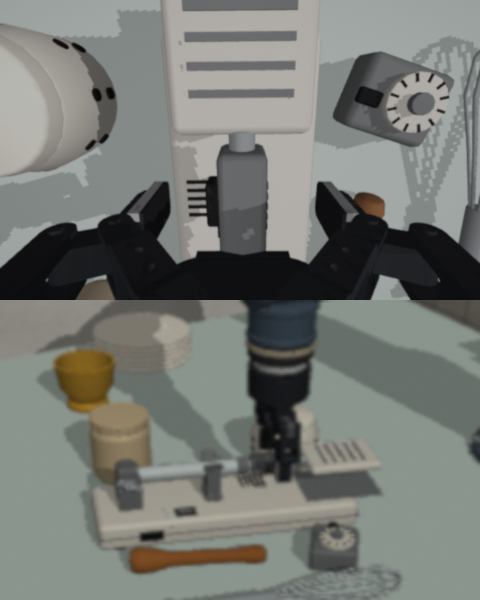

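The fingers straddle the block, with the button level with the pads. The gripper is clear of the head, keeper and timer. I'll close now.

Emit:
servo_tool([
  [[0.006, 0, 0.03], -0.004, 0],
  [[0, 0, 0], 0, 1],
  [[0, 0, 0], 0, 1],
  [[0, 0, 0], 0, 1],
  [[0, 0, 0], 0, 1],
])

```text
clock: 4.52
eef_pos: [0.453, -0.0662, 0.2428]
tcp_rot: [0.164, 0.987, 0.0, 0.0]
contact_force: [-1.2, -2.1, 2.0]
width: 0.448
grip_force: 1.3
```

Emit:
servo_tool([
  [[0, 0, 0], 0, 1],
  [[0, 0, 0], 0, 1],
  [[0, 0, 0], 0, 1],
  [[0, 0, 0], 0, 1],
  [[0, 0, 0], 0, 1],
])

```text
clock: 4.93
eef_pos: [0.453, -0.0663, 0.2429]
tcp_rot: [0.164, 0.987, -0.0, 0.0]
contact_force: [-1.9, -2.4, 5.1]
width: 0.306
grip_force: 64.5
```

Emit:
servo_tool([
  [[0, 0, 0], 0, 1],
  [[0, 0, 0], 0, 1],
  [[0, 0, 0], 0, 1],
  [[0, 0, 0], 0, 1],
  [[0, 0, 0], 0, 1],
])

```text
clock: 5.35
eef_pos: [0.4529, -0.0662, 0.2429]
tcp_rot: [0.164, 0.987, -0.0, 0.0]
contact_force: [-1.9, -2.2, 5.8]
width: 0.303
grip_force: 64.5
```

```bash
python3 w.py .4535 -.0663 .246
```

```text
t 5.35 q [-0.145  0.244 -0.454  0.873 -0.     0.184] pos [ 0.4529 -0.0662  0.2429] yang 71.16 F [-1.9 -2.2  5.8] w 0.303 gf 64.5
shift mm in tool [-0.5  0.1 -3.1] shares [-0.005  0.001 -0.026]
```

Emit:
servo_tool([
  [[-0.003, 0, -0.047], 0, 1],
  [[-0.003, 0, -0.047], 0, 1],
  [[-0.005, 0, -0.047], 0, 1],
  [[-0.006, 0, -0.047], 0, 1],
  [[-0.007, 0, -0.047], 0, 1],
])

```text
clock: 5.77
eef_pos: [0.4554, -0.0671, 0.2715]
tcp_rot: [0.164, 0.987, -0.0, -0.001]
contact_force: [-3.2, -1.0, -3.2]
width: 0.309
grip_force: 62.4
```

```bash
python3 w.py .4529 -.0662 .2429
```

```text
t 5.7667 q [-0.146  0.218 -0.403  0.951 -0.     0.183] pos [ 0.4554 -0.0671  0.2715] yang 71.16 F [-3.2 -1.  -3.2] w 0.309 gf 62.4
shift mm in tool [ 2.6  0.  28.6] shares [0.022 0.    0.238]
```

Emit:
servo_tool([
  [[-0.008, 0, -0.046], 0, 1],
  [[-0.01, 0, -0.046], 0, 1],
  [[-0.011, 0, -0.046], 0, 1],
  [[-0.012, 0, -0.046], 0, 1],
  [[-0.013, 0, -0.046], 0, 1],
])

```text
clock: 6.18
eef_pos: [0.4618, -0.0692, 0.2992]
tcp_rot: [0.164, 0.987, -0.0, -0.0]
contact_force: [-3.7, -2.0, -5.7]
width: 0.304
grip_force: 61.3
```

Emit:
servo_tool([
  [[-0.015, 0, -0.044], 0, 1],
  [[-0.016, 0, -0.044], 0, 1],
  [[-0.018, 0, -0.044], 0, 1],
  [[-0.019, 0, -0.044], 0, 1],
  [[-0.02, 0, -0.044], 0, 1],
])

```text
clock: 6.6
eef_pos: [0.4721, -0.0728, 0.3256]
tcp_rot: [0.164, 0.987, -0.0, 0.0]
contact_force: [-3.2, -3.0, -4.5]
width: 0.305
grip_force: 60.8
```

```bash
python3 w.py .4529 -.0662 .2429; python3 - <<'E'
from plant import viewer
import cv2,numpy as np
c=viewer.capture("wrist")["frame"][:,:,::-1];s=viewer.capture("scene")["frame"][100:250,220:430,::-1]
cv2.imwrite("pics/w3.png",np.vstack([cv2.resize(c,(480,300)),cv2.resize(s,(420,300),interpolation=cv2.INTER_CUBIC,).copy() if 0 else cv2.resize(s,(480,300),interpolation=cv2.INTER_CUBIC)]))
E
```

```text
t 6.6 q [-0.153  0.2   -0.274  1.097 -0.     0.176] pos [ 0.4721 -0.0728  0.3256] yang 71.16 F [-3.2 -3.  -4.5] w 0.305 gf 60.8
shift mm in tool [20.3  0.  82.7] shares [0.169 0.    0.689]
```

View pics/w3.png

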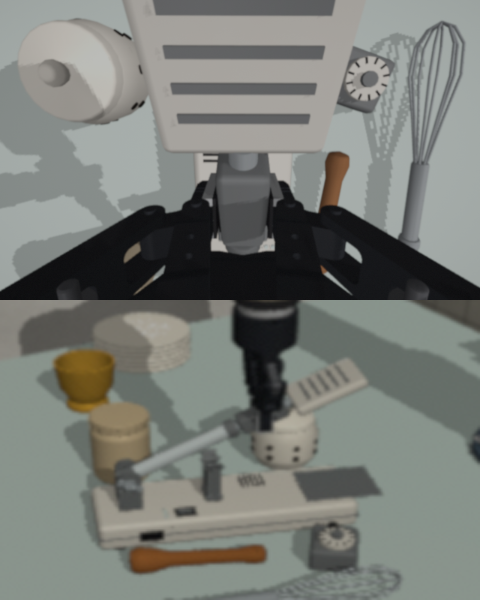

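The arm is out of the catch at about 26.5° and the grip has held. Now I'll pull out along the arm.

Emit:
servo_tool([
  [[0.058, 0, -0.024], 0, 1],
  [[0.058, 0, -0.024], 0, 1],
  [[0.058, 0, -0.024], 0, 1],
  [[0.058, 0, -0.024], 0, 1],
  [[0.058, 0, -0.024], 0, 1],
])

```text
clock: 7.12
eef_pos: [0.4385, -0.0612, 0.3402]
tcp_rot: [0.164, 0.987, -0.0, 0.001]
contact_force: [0.6, -4.2, -1.9]
width: 0.308
grip_force: 61.1
```

```bash
python3 w.py .4721 -.0728 .3256
```

```text
t 7.1167 q [-0.139  0.131 -0.32   1.118 -0.     0.19 ] pos [ 0.4385 -0.0612  0.3402] yang 71.17 F [ 0.6 -4.2 -1.9] w 0.308 gf 61.1
shift mm in tool [-35.5  -0.2  14.7] shares [-0.296 -0.002  0.122]
```

Emit:
servo_tool([
  [[0.058, 0, -0.024], 0, 1],
  [[0.058, 0, -0.024], 0, 1],
  [[0.058, 0, -0.024], 0, 1],
  [[0.058, 0, -0.024], 0, 1],
  [[0.058, 0, -0.024], 0, 1],
])

```text
clock: 7.53
eef_pos: [0.4054, -0.0498, 0.3541]
tcp_rot: [0.164, 0.987, 0.0, 0.0]
contact_force: [1.0, -4.6, -0.8]
width: 0.305
grip_force: 61.2
```

Emit:
servo_tool([
  [[0.058, 0, -0.024], 0, 1],
  [[0.058, 0, -0.024], 0, 1],
  [[0.055, 0, -0.024], 0, 1],
  [[0.04, 0, -0.018], 0, 1],
  [[0, 0, 0], 0, 1],
])

```text
clock: 7.95
eef_pos: [0.381, -0.0416, 0.3649]
tcp_rot: [0.163, 0.987, 0.0, -0.0]
contact_force: [-1.4, -2.3, -1.3]
width: 0.307
grip_force: 61.4
```

```bash
python3 w.py .4721 -.0728 .3256
```

```text
t 7.95 q [-1.090e-01  1.500e-02 -3.830e-01  1.174e+00  1.000e-03  2.200e-01] pos [ 0.381  -0.0416  0.3649] yang 71.19 F [-1.4 -2.3 -1.3] w 0.307 gf 61.4
shift mm in tool [-96.3  -0.2  39.3] shares [-0.803 -0.002  0.328]
```

Emit:
servo_tool([
  [[0.015, 0, -0.007], 0, 1],
  [[0.015, 0, -0.007], 0, 1],
  [[0.015, 0, -0.007], 0, 1],
  [[0.01, 0, -0.005], 0, 1],
  [[0, 0, 0], 0, 1],
])

```text
clock: 8.37
eef_pos: [0.3759, -0.0398, 0.3677]
tcp_rot: [0.164, 0.987, 0.0, 0.0]
contact_force: [1.1, -2.1, -2.6]
width: 0.302
grip_force: 61.3
```

```bash
python3 w.py .4721 -.0728 .3256
```

```text
t 8.3667 q [-0.106  0.003 -0.387  1.18   0.     0.223] pos [ 0.3759 -0.0398  0.3677] yang 71.17 F [ 1.1 -2.1 -2.6] w 0.302 gf 61.3
shift mm in tool [-101.7   -0.2   42.2] shares [-0.847 -0.002  0.351]
```

Emit:
servo_tool([
  [[0.01, 0, -0.005], 0, 1],
  [[0.01, 0, -0.005], 0, 1],
  [[0.01, 0, -0.005], 0, 1],
  [[0, 0, 0], 0, 1],
  [[0, 0, 0], 0, 1],
])

```text
clock: 8.78
eef_pos: [0.3755, -0.0395, 0.37]
tcp_rot: [0.164, 0.986, -0.001, 0.004]
contact_force: [19.7, -10.4, -13.8]
width: 0.303
grip_force: 60.3
```

```bash
python3 w.py .4721 -.0728 .3256
```

```text
t 8.7833 q [-0.104 -0.002 -0.386  1.179 -0.002  0.225] pos [ 0.3755 -0.0395  0.37  ] yang 71.12 F [ 19.7 -10.4 -13.8] w 0.303 gf 60.3
shift mm in tool [-101.8   -0.3   45.2] shares [-0.849 -0.002  0.376]
```

Emit:
servo_tool([
  [[-0.012, 0, 0.006], 0, 1],
  [[0, 0, 0], 0, 1],
  [[0, 0, 0], 0, 1],
  [[0, 0, 0], 0, 1],
  [[0, 0, 0], 0, 1],
])

```text
clock: 9.2
eef_pos: [0.3757, -0.0396, 0.3689]
tcp_rot: [0.164, 0.986, -0.0, 0.002]
contact_force: [13.5, -7.6, -9.5]
width: 0.305
grip_force: 60.8
```

```bash
python3 w.py .4721 -.0728 .3256; python3 - <<'E'
from plant import viewer
import cv2,numpy as np
c=viewer.capture("wrist")["frame"][:,:,::-1];s=viewer.capture("scene")["frame"][90:250,200:430,::-1]
cv2.imwrite("pics/w4.png",np.vstack([cv2.resize(c,(400,250)),cv2.resize(s,(503,350),interpolation=cv2.INTER_CUBIC)[:,:400] if 0 else cv2.resize(s,(400,278),interpolation=cv2.INTER_CUBIC)]))
E
```

```text
t 9.2 q [-1.050e-01  0.000e+00 -3.870e-01  1.179e+00 -1.000e-03  2.240e-01] pos [ 0.3757 -0.0396  0.3689] yang 71.14 F [13.5 -7.6 -9.5] w 0.305 gf 60.8
shift mm in tool [-101.8   -0.2   43.8] shares [-0.848 -0.002  0.365]
```

View pics/w4.png

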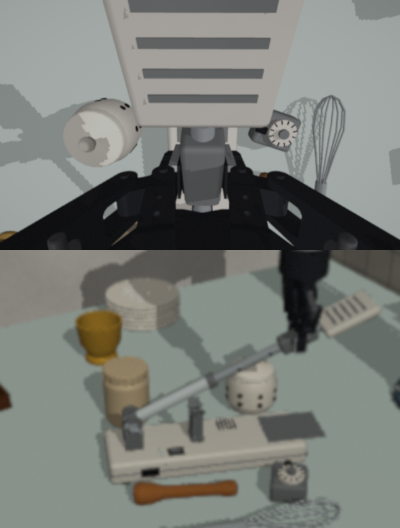

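The arm is fully extended at about 25°. The block is still gripped at (203,165), the section is held against its end stop at about 17 N, and the bystanders haven't moved. I'll hand in now.

```bash
python3 -c "
from plant import order
print(order.hand_in())"
```

```text
the job is handed in; nothing more can be done
None
```

The lamp arm is out of its catch and raised to about 25°, the sliding section is pulled out to its second stop, and the gripper is still holding the grip block; the job was handed in at about 9.3 s and no verdict came back.

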